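# Put the coffee organiser in order

## Robot

A 6-joint arm with a two-finger parallel gripper is mounted at the origin on a cart in front of the work surface, level with it; the furniture and walls round the work are solid. World frame = base frame: x ahead of the robot, y to its left, z up, the work surface at z = 0. Lengths are in m, angles in rad, forces in N, time in s.
With the tool pointing down it reaches from about 0.275 to 0.85 m from the base axis. Payload 5.2 kg.
Tool frame: the origin (TCP) lies at the very end of the fingers, on their centre line; the grasp point (between the pads) lies 19 mm behind it; z points along the fingers, y is the line along which they close (so a half turn about z gives the same grasp; the last joint's range is limited). The gripper opens to 85 mm and grips with 20 to 120 N. Pads are 22 mm wide; open, the fingers measure 114 mm over their backs; the gripper's body (76 mm by 85 mm) begins 54 mm behind the grasp point. The pads swing forward as they close: fully open they stand 13 mm farther back than shut.
Start: joints at [0.99, 0.259, 1.535, -0, 1.348, -0.203], TCP at [0.203, 0.511, 0.231] pointing down, gripper open.
Joint ranges: [-3.14, 3.14], [-0.91, 2.08], [0.19, 2.58], [-1.22, 4.36], [0.22, 2.71], [-3.12, 3.12]. Speed limits (rad/s): [2.57, 2.57, 3.14, 3.14, 3.14, 3.14].

## Interface

Orientations are given as [roll, pitch, yaw] about the fixed x, y, z axes, in that order (R = Rz(yaw) Ry(pitch) Rx(roll)).
In Python, from station import bot, vision, ticket gives the robot as it stands.
- The arm moves only by the tool carry_out, never from a script. Its argument "commands" is a list that holds one entry, the list of rows, each a list of 7 numbers: the shift along the tool's x, y, z in mm, then the turn, a rotation vector about the tool's x, y, z in degrees, then the finger opening in mm, from 0 to 85.4. In form: [[[tx, ty, tz, rx, ry, rz, fingers], ...]]. A call has 1 to 8 rows; each row is the pose to reach, as a shift and turn from the pose commanded when the call began, along the tool's axes at that moment; what a row does not reach only later rows make up. A row lasts 1/8 s, in which the tool goes at most 62.5 mm and 10.7 degrees, less where a joint would pass 70% of its speed; a pose out of reach is approached as far as the arm can. A call with a gripper value outside its range is refused whole. The fingers move at their own pace and stop on an object; "force" is the grip in N (left out, the last holds). Time passes only in rows, so rows that repeat a pose let the fingers close. It gives the time, the measured TCP pose, the force, the opening and the grip force at its end, in the units of the state.
- bot.state(): the state, without advancing time (a new reading comes with each control period).
- vision.grab_frame(name): name is "scene" or "top" or "wrist"; returns a dict with "color" (384x512x3 uint8, red, green, blue), "fov_y" (degrees; the focal length in pixels is half the picture's height over the tangent of half this angle, whatever the lens; pixels are square), "cx", "cy" (the principal point, pixels), "dist" ([k1, k2, p1, p2, k3] as OpenCV has them; the pictures are not rectified), "camera_from_world" (4x4, takes a point from world to camera coordinates). Camera axes: x right, y down, z forward; pixel columns grow to the right and rows downward; lengths in m; the calibration is good to about 2 mm. A picture is of the moment at which its call begins. There is no depth.
- ticket.job_done(): hands the job in; it is judged then, once.
Trained networks look in a picture, given as the dict that the camera call returned (one of the last four; its "shot" number tells which), for a name from the list of things; names that differ only in an ending like _2 or _b are one class to them, and where a whole thing is asked for, a point or a joint stands for the part that bears it (a point fixed in the world has none). Each returns a list of dicts, best first, with "p" (0 to 1); they miss things now and then, are a little off and sometimes report something else, mostly with a low value. They report only what shows in the picture. A call takes as long as a camera call.
- vision.find_in(picture, target): "position" ([column, row] in pixels, amid what is visible of it).
- vision.silhouettes(picture, target): "mask" (384x512 bool, what is visible of it) and "position" ([column, row] in pixels, amid what is visible of it).
- vision.mark_of(picture, target): "position" ([column, row] in pixels: a listed point, or the origin of a listed thing).
The state is a dict: "time": time; "joints": joint angles; "joint_vel": joint speeds; "joint_torque": joint torques, N m; "position": TCP position; "ee_rot": TCP orientation; "force": force on the tool from outside, world axes, zero at the start; "torque": the same for the moment, N m; "grip_width": finger opening in m; "grasp_force": force on a finger pad.
Only numpy, scipy, OpenCV 4.12 (cv2) and the standard library are available. Lean on these libraries where they do the work, as an engineer would, in place of code of your own. Each camera call takes 0.05 s, during which the arm holds its last target. There are 200 camera calls.

## Task

Put the wooden two-step coffee organiser in order, low things in front and tall things behind: move the steel beaker out of the front step into the back hole straight behind the blue-lidded creamer tin, stand the glass sugar dispenser in the front hole beside the tin, and the honey jar in the back hole straight behind the dispenser. Then lay the guest's place: stand the single white mug, upside down as it is, in the middle of the loose saucer. Everything ends upright and fully down in its place; leave the tin in its hole, tip nothing over, and do not disturb the dish of sugar sticks, the blue mug or the sugar bowl.

Things in the scene. Friction and masses are not known exactly. Their poses are not given: they have to be found in the camera images.
- rack: Fixed two-step organiser, 228 x 230 mm. Origin: centre of its underside; local x from low front to high back step, away from the robot, y left. Front holes round, 84 mm wide, at local (-52,+-50) mm; back holes square, 90 mm wide, sides along x and y, at (+52,+-50). Above the counter: front deck 36 mm, its hole floors 10, its rims 42; back deck 72, floors 46, rims 79. Things stand on those floors.
- creamer_centre (a point): Creamer tin, white and blue with a dark blue lid, 55 mm wide, 82 mm tall; stands in one of the two front holes (left or right) and stays there. Point: its centre, half-way up.
- beaker_centre (a point): Brushed steel beaker, empty, open at the top, round, 60 mm wide at the foot, 64 mm at the top, 148 mm tall, 0.18 kg; starts in the other front hole. Point: its axis, half-way up (74 mm above the foot).
- dispenser_centre (a point): Glass sugar dispenser with white sugar, chrome collar and spout. Round, 121 mm tall, 0.4 kg; glass 69 mm wide up to 60 mm above the foot, then narrowing to the collar, 46 mm wide from 84 to 98 mm above the foot (best grip); spout above narrower. Starts alone on the front half of the counter (not the one far left behind the mugs). Point: its axis, half-way up (60.5 mm above the foot).
- honey_centre (a point): Clear honey jar with white lid and yellow label, rectangular, 146 mm tall, 0.6 kg, 58 mm thick along its x and 74 mm wide along its y; grip across the thickness near the top (the lid, from 128 mm up, is as thick). Starts on the front half of the counter (not the one beside the samovar). Point: its centre, half-way up (73 mm above the foot).
- mug_centre (a point): Single white mug upside down (base up, closed), standing alone on the front half of the counter, not one of the pile behind. Body round, 69 mm wide, 90 mm tall, 0.29 kg. Its handle points along its local -y, 12 to 16 mm thick, out to 64 mm from the axis, from 5 to 68 mm above the counter. Point: the body's axis (handle not counted), half-way up (45 mm above the foot).
- saucer: White saucer, loose, 135 mm wide, 15 mm high at the rim, alone on the counter. Origin: centre of its underside; its middle is flat, 6 mm above the counter, 88 mm wide.
- dish_centre (a point): White dish of red and pale sugar sticks, right, 106 mm wide, 39 mm tall; to be left alone. Point: its centre, half-way up.
- blue_mug_centre (a point): Blue mug, left, 84 mm wide, 96 mm tall; to be left alone. Point: its body's axis, half-way up.
- sugar_bowl_centre (a point): Small glass bowl with sugar cubes, left, 77 mm wide, 54 mm tall; to be left alone. Point: its centre, half-way up. Beyond it, from 0.58 m ahead of the robot and between 0.14 and 0.57 m to its left, stands a fixed pile of white mugs, about 0.18 m high: pass in front of it or above it.

How it is judged:
By the outcome, as a careful person would: the job done as asked, in the order asked, and still so for the second after the job is handed in, with the robot touching nothing.
It also fails if it takes over 106 s, if anything falls off the work surface, if the arm or the gripper's body presses on something with over 40 N, if the wrist force passes 120 N, or if a joint passes its speed limit or range.

## Working session

There is one attempt and no reset: what is moved stays moved. The work goes in short steps, Python scripts to look and compute and a tool call to move; the robot and the scene stay as the last step left them, time stands still between calls to the robot, and variables do not carry over. Pictures are saved under pics/ and viewed, at most 14 in all, crops included, and the job is handed in when it is done.

Besides the shell and the picture viewer there is one more tool, called after "Request:" by a JSON object that holds its "api" and its "payload". carry_out: Moves the arm, as the interface text tells. Its arguments: {"type":"object","properties":{"commands":{"type":"array","items":{"type":"array","items":{"type":"array","items":{"type":"number"}}}},"force":{"type":"number"}},"required":["commands"]}

```bash
ls; mkdir -p pics; cat > h.py <<'E'
import numpy as np, cv2
from scipy.spatial.transform import Rotation as R
from station import bot, vision, ticket
def K(f):
    h=f["color"].shape[0]; F=h/2/np.tan(np.radians(f["fov_y"])/2)
    return np.array([[F,0,f["cx"]],[0,F,f["cy"]],[0,0,1]])
def ray(f,p):
    n=cv2.undistortPoints(np.array([[p]],float),K(f),np.array(f["dist"],float))[0,0]
    T=np.array(f["camera_from_world"]); r=T[:3,:3]
    return -r.T@T[:3,3], r.T@np.array([n[0],n[1],1])
def atz(f,p,z):
    o,d=ray(f,p); return o+d*(z-o[2])/d[2]
def proj(f,P):
    T=np.array(f["camera_from_world"])
    return cv2.projectPoints(np.array(P,float).reshape(-1,3),cv2.Rodrigues(T[:3,:3])[0],T[:3,3],K(f),np.array(f["dist"],float))[0][:,0]
def save(f,n): cv2.imwrite("pics/"+n+".png",f["color"][...,::-1])
E
python3 - <<'E'
from h import *
s=bot.state(); print(s)
Z=dict(rack=0,creamer_centre=.051,beaker_centre=.084,dispenser_centre=.0605,honey_centre=.073,mug_centre=.045,saucer=0,dish_centre=.0195,blue_mug_centre=.048,sugar_bowl_centre=.027)
for c in("scene","top"):
    f=vision.grab_frame(c); save(f,c+"0")
    print(c,f["fov_y"],f["dist"],ray(f,[256,192]))
    for n,z in Z.items():
        for m in vision.mark_of(f,n)[:3]: print(n,round(m["p"],2),np.round(m["position"],1),np.round(atz(f,m["position"],z),4))
E
```

```text
pics
{'time': 0.0, 'joints': array([ 9.90222879e-01,  2.59360167e-01,  1.53607981e+00, -6.86880356e-06,
        1.34798377e+00, -2.02813961e-01]), 'joint_vel': array([-0.00066837,  0.0004182 ,  0.00193136,  0.00122785,  0.00055075,
       -0.00126312]), 'joint_torque': array([ 9.80901277e-04, -4.46011555e+01, -2.90576041e+01, -2.22679951e-04,
        1.16065567e-02, -2.16434657e-06]), 'position': array([0.20255771, 0.51078233, 0.23046676]), 'ee_rot': array([-3.13979773e+00, -3.62272884e-04,  2.76383437e+00]), 'force': array([-0.33816672, -0.42014366,  0.04992051]), 'torque': array([-9.56303855e-03, -3.36020894e-06,  4.02906724e-02]), 'grasp_force': 0.0, 'grip_width': 0.08580169136568835}
scene 42.15572886156113 [0.06261763 0.         0.         0.         0.        ] (array([-0.50845577, -0.59947425,  1.37673502]), array([ 0.56940501,  0.33443591, -0.75120322]))
rack 0.72 [283.4 187.7] [ 0.604  -0.0639  0.    ]
creamer_centre 0.8 [294.  187.7] [ 0.5816 -0.1165  0.051 ]
beaker_centre 0.88 [266.6 173. ] [ 0.5685 -0.0115  0.084 ]
dispenser_centre 0.72 [194.8 181.4] [0.4237 0.2024 0.0605
[... 656 characters left out ...]
967, 0.0282992 , 1.34873006]), array([ 0.20873058,  0.01190825, -0.97798296]))
rack 0.55 [283.  169.5] [ 0.6261 -0.0516  0.    ]
rack 0.25 [275.  174.8] [ 0.605  -0.0226  0.    ]
creamer_centre 0.73 [303.9 176.6] [ 0.5884 -0.1227  0.051 ]
beaker_centre 0.89 [273.8 178.3] [ 0.5704 -0.0156  0.084 ]
dispenser_centre 0.62 [205.2 213.9] [0.4433 0.2154 0.0605]
honey_centre 0.83 [362.4 220.8] [ 0.4342 -0.3218  0.073 ]
mug_centre 0.96 [164.4 200.3] [0.4889 0.3642 0.045 ]
dish_centre 0.68 [395.2 229.2] [ 0.4148 -0.4552  0.0195]
blue_mug_centre 0.63 [112.6 223.4] [0.4004 0.5408 0.048 ]
blue_mug_centre 0.35 [162.  200.5] [0.4874 0.3719 0.048 ]
sugar_bowl_centre 0.93 [122.9 181.3] [0.557  0.5273 0.027 ]
```

```bash
python3 - <<'E'
import cv2
a=cv2.imread("pics/top0.png"); cv2.imwrite("pics/t1.png",cv2.resize(a[100:290,90:430],None,fx=2.35,fy=2.35,interpolation=cv2.INTER_CUBIC))
a=cv2.imread("pics/scene0.png"); cv2.imwrite("pics/s1.png",cv2.resize(a[80:330,90:420],None,fx=2.4,fy=2.4,interpolation=cv2.INTER_CUBIC))
E
```

```text
(no output)
```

View pics/t1.png

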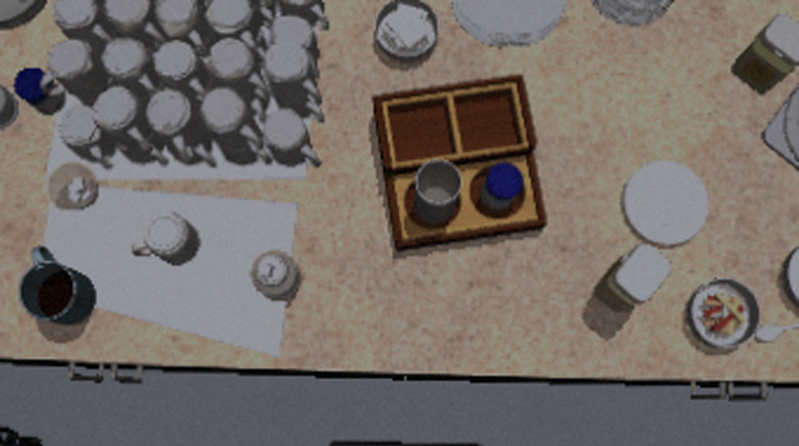

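View pics/s1.png

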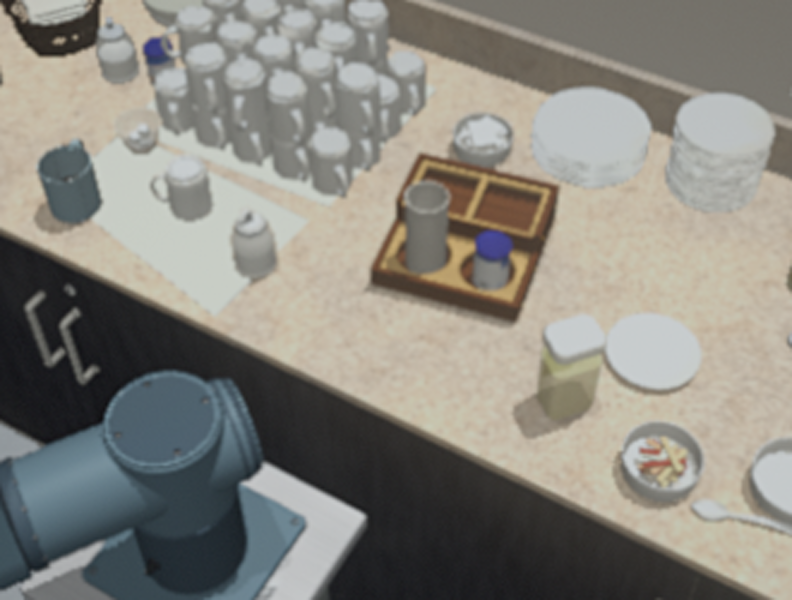

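The top crop shows the rack yawed about 8°, with the beaker in its left front hole (437,190) and the tin in the right one (500,190). So the beaker goes back-right, the dispenser front-left and the honey back-left. The mug is at (168,238) with its handle to the left. I'll move over the dispenser and mug for a close look.

```bash
cat >> h.py <<'E'
def go(*wps):
    s=bot.state(); R0=R.from_euler('xyz',s["ee_rot"]); p0=s["position"]
    for x,y,z,yaw in wps:
        Rt=R.from_euler('xyz',[np.pi,0,yaw]); d=R0.inv().apply(np.array([x,y,z])-p0)*1000
        print("shift",np.round(d,1),"turn",np.round((R0.inv()*Rt).as_rotvec(degrees=True),1),"q5~",round(np.pi/2+np.arctan2(y,x)-yaw,2))
E
python3 - <<'E'
from h import *
f=vision.grab_frame("wrist"); T=np.array(f["camera_from_world"]); s=bot.state()
Rt=R.from_euler('xyz',s["ee_rot"]); c,d=ray(f,[f["cx"],f["cy"]]); print(f["fov_y"],Rt.inv().apply(c-s["position"]),Rt.inv().apply(d))
go((.38,.28,.36,1.71+.6),(.5,-.04,.40,1.71))
E
```

```text
69.19397507404122 [ 0.06688849 -0.00033968 -0.14285817] [-0.26655407  0.00109698  0.96381934]
shift [-249.9 -149.6 -128.7] turn [ 0.  0. 26.] q5~ -0.1
shift [-479.5 -402.8 -168.7] turn [ 0.  -0.  60.4] q5~ -0.22
```

Request:
{"api": "carry_out", "payload": {"commands": [[[-42, -25, -30, 0, 0, 4, 85], [-84, -50, -60, 0, 0, 9, 85], [-125, -75, -90, 0, 0, 13, 85], [-167, -100, -110, 0, 0, 18, 85], [-208, -125, -129, 0, 0, 22, 85], [-250, -150, -129, 0, 0, 26, 85], [-250, -150, -129, 0, 0, 26, 85]]], "force": 40}}

```text
time: 2.02
position: [0.3817, 0.2773, 0.3604]
ee_rot: [3.141, 0.001, 2.305]
force: [-0.2, 0.5, -0.7]
grip_width: 0.0848
grasp_force: 0.0
```

```bash
python3 - <<'E'
from h import *
s=bot.state(); print(s["position"],s["ee_rot"],s["time"])
f=vision.grab_frame("wrist"); save(f,"w1")
Z=dict(creamer_centre=.051,beaker_centre=.084,dispenser_centre=.0605,mug_centre=.045,blue_mug_centre=.048,sugar_bowl_centre=.027)
for n,z in Z.items():
    for m in vision.mark_of(f,n)[:2]: print(n,round(m["p"],2),np.round(m["position"],1),np.round(atz(f,m["position"],z),4))
go((.5,-.04,.40,1.71),(.48,-.06,.42,1.71))
E
```

```text
[0.3817462  0.2772739  0.36037629] [3.14146925e+00 8.98921916e-04 2.30453485e+00] 2.025
beaker_centre 0.73 [440.3 118.4] [0.534  0.5092 0.084 ]
dispenser_centre 0.83 [259.5 212.5] [0.4395 0.218  0.0605]
dispenser_centre 0.3 [343.4 162.2] [0.4825 0.3707 0.0605]
mug_centre 0.86 [343.6 162.3] [0.4879 0.3723 0.045 ]
blue_mug_centre 0.8 [380.9  42. ] [0.3976 0.5338 0.048 ]
sugar_bowl_centre 0.83 [437.5 117. ] [0.5555 0.5321 0.027 ]
sugar_bowl_centre 0.68 [254.9 212.1] [0.4406 0.2048 0.027 ]
shift [-318.  -127.3  -39.8] turn [-0.  -0.  34.5] q5~ -0.22
shift [-319.2 -155.6  -59.8] turn [-0.  -0.  34.5] q5~ -0.26
```

View pics/w1.png

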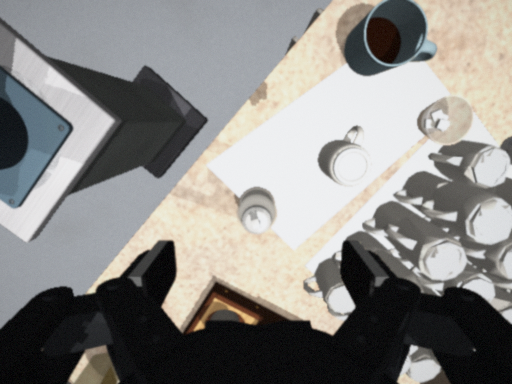

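The dispenser shows at (258,213) and the mug at (348,162), both matching the top view. Next is the rack.

```bash
python3 - <<'E'
from h import *
go((.54,-.02,.42,1.71))
E
```

```text
shift [-330.2  -84.3  -59.8] turn [-0.  -0.  34.5] q5~ -0.18
```

Request:
{"api": "carry_out", "payload": {"commands": [[[-55, -14, -30, 0, 0, 6, 85], [-110, -28, -60, 0, 0, 12, 85], [-165, -42, -60, 0, 0, 18, 85], [-220, -56, -60, 0, 0, 24, 85], [-275, -70, -60, 0, 0, 30, 85], [-330, -84, -60, 0, 0, 34.5, 85], [-330, -84, -60, 0, 0, 34.5, 85]]]}}

```text
time: 3.25
position: [0.5415, -0.0235, 0.4186]
ee_rot: [-3.139, -0.0, 1.704]
force: [-0.8, 0.2, 0.3]
grip_width: 0.085
grasp_force: 0.0
```

```bash
python3 - <<'E'
from h import *
s=bot.state(); print(s["position"],s["ee_rot"],s["time"])
f=vision.grab_frame("wrist"); save(f,"w2"); np.save("w2.npy",f,allow_pickle=True)
Z=dict(rack=0,creamer_centre=.051,beaker_centre=.084,dispenser_centre=.0605,honey_centre=.073,saucer=0)
for n,z in Z.items():
    for m in vision.mark_of(f,n)[:2]: print(n,round(m["p"],2),np.round(m["position"],1),np.round(atz(f,m["position"],z),4))
cv2.imwrite("pics/w2b.png",cv2.resize(f["color"][...,::-1],None,fx=1.55,fy=1.55,interpolation=cv2.INTER_CUBIC))
E
```

```text
[ 0.54145099 -0.02349367  0.41855316] [-3.13908731e+00 -1.34937108e-04  1.70397639e+00] 3.25
rack 0.55 [292.1 173.1] [ 0.6153 -0.0509  0.    ]
creamer_centre 0.55 [269.4 212.5] [ 0.5771 -0.1244  0.051 ]
beaker_centre 0.79 [265.7 160.6] [ 0.5545 -0.0214  0.084 ]
dispenser_centre 0.77 [211.8   0. ] [0.4357 0.2165 0.0605]
honey_centre 0.9 [190.8 293.7] [ 0.4425 -0.3097  0.073 ]
honey_centre 0.26 [292.8 174.7] [ 0.6064 -0.0414  0.073 ]
saucer 0.57 [251.4 307.1] [ 0.5731 -0.3794  0.    ]
```

View pics/w2b.png

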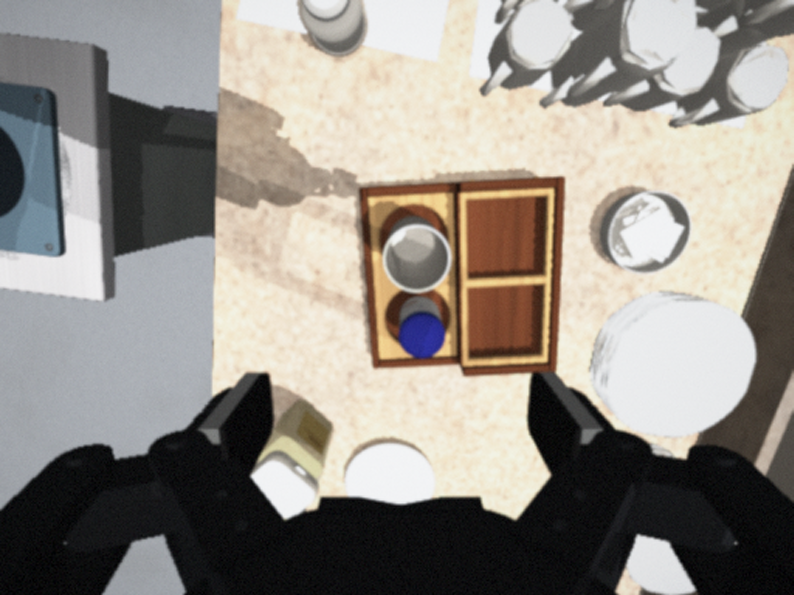

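```bash
python3 - <<'E'
import cv2
a=cv2.imread("pics/w2.png")[108:248,225:375]; cv2.imwrite("pics/w2c.png",cv2.resize(a,None,fx=4.25,fy=4.25,interpolation=cv2.INTER_CUBIC))
E
```

```text
(no output)
```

View pics/w2c.png

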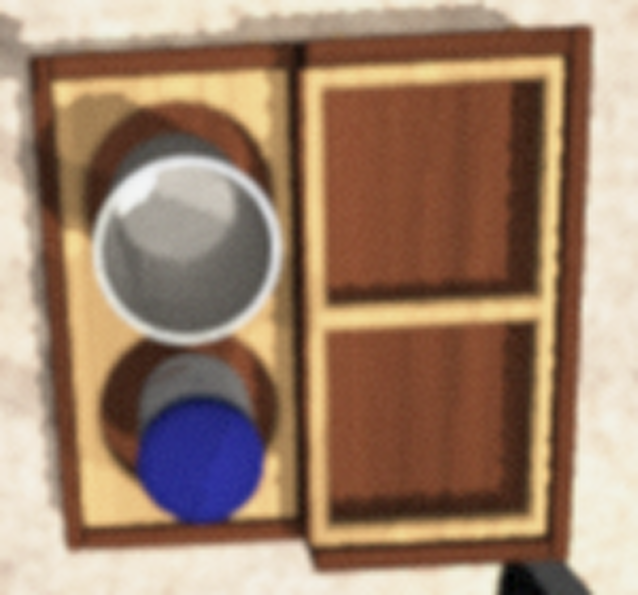

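```bash
cat > fit.py <<'E'
from h import *
from scipy.optimize import least_squares
f=np.load("w2.npy",allow_pickle=True).item()
px=lambda L:np.array(L,float)/4.25+[224.6,107.6]
inn=[(325,88),(543,77),(537,293),(327,303),(327,326),(537,320),(530,512),(333,527)]
L=[(7,95),(97,95),(97,5),(7,5),(7,-5),(97,-5),(97,-95),(7,-95)]
out=[(590,28),(565,553),(33,58),(70,547)]; LO=[(114,115),(114,-115),(-114,115),(-114,-115)]
def W(p,l,z):
    c,s=np.cos(p[2]),np.sin(p[2]); l=np.array(l)/1000
    return np.c_[p[0]+c*l[:,0]-s*l[:,1],p[1]+s*l[:,0]+c*l[:,1],np.broadcast_to(z,len(l))]
r1=lambda p:(proj(f,W(p,L,.079))-px(inn)).ravel()
r2=lambda p:(proj(f,W(p,LO,[.072,.072,.036,.036]))-px(out)).ravel()
for r in (r1,r2,lambda p:np.r_[r1(p),r2(p)]):
    o=least_squares(r,[.6,-.06,.12],loss='soft_l1'); print(o.x,np.round(r(o.x),1))
p=o.x
def ell(pts,z):
    c,_=cv2.minEnclosingCircle(np.float32(pts)); return atz(f,px([c])[0],z)
print("beaker top",atz(f,px([(188,249)])[0],.158),"tin",atz(f,px([(201,460)])[0],.092))
print("holes FL FR BL BR",np.round(W(p,[(-52,50),(-52,-50),(52,50),(52,-50)],0),4)[:,:2])
b=atz(f,px([(188,249)])[0],.158)
go((b[0],b[1],.2,np.pi/2+p[2]))
E
python3 fit.py
```

```text
[ 0.61514337 -0.05310686  0.18736135] [-1.  -1.2  1.2 -1.4  0.9  0.2 -0.6  0.6 -0.5  0.7  0.7 -0.6  0.6  1.4
 -1.3  0.4]
[ 0.6180533  -0.05576901  0.18586734] [ 0.6 -0.7  0.8  1.3 -0.8 -0.6 -0.7  1. ]
[ 0.61612108 -0.05387958  0.18850616] [-0.5 -0.6  1.6 -0.9  1.3  0.7 -0.2  1.1 -0.1  1.1  1.1 -0.2  1.1  1.8
 -0.8  0.9 -0.5 -2.1  0.2  0.1 -1.9 -1.6 -1.4  0.1]
beaker top [ 0.55689123 -0.0189549   0.158     ] tin [ 0.57886189 -0.11653379  0.092     ]
holes FL FR BL BR [[ 0.5557 -0.0145]
 [ 0.5744 -0.1127]
 [ 0.6578  0.005 ]
 [ 0.6766 -0.0932]]
shift [ -1.9  16.9 220.9] turn [ 0.1  0.  -2.8] q5~ -0.22
```

Request:
{"api": "carry_out", "payload": {"commands": [[[-2, 17, 55, 0, 0, -3, 85], [-2, 17, 110, 0, 0, -3, 85], [-2, 17, 165, 0, 0, -3, 85], [-2, 17, 215, 0, 0, -3, 85], [-2, 17, 250, 0, 0, -3, 85], [-2, 17, 285, 0, 0, -3, 85], [-2, 17, 313, 0, 0, -3, 85], [-2, 17, 313, 0, 0, -3, 85]]]}}

```text
time: 4.6
position: [0.5555, -0.0193, 0.1057]
ee_rot: [-3.138, -0.002, 1.762]
force: [-0.3, 0.7, 0.8]
grip_width: 0.0853
grasp_force: 0.0
```

Request:
{"api": "carry_out", "payload": {"commands": [[[0, 0, 0, 0, 0, 0, 50], [0, 0, 0, 0, 0, 0, 50], [0, 0, 0, 0, 0, 0, 50], [0, 0, 0, 0, 0, 0, 50], [0, 0, 0, 0, 0, 0, 50]]], "force": 40}}

```text
time: 5.22
position: [0.5581, -0.0207, 0.1092]
ee_rot: [3.139, 0.001, 1.76]
force: [-2.1, 0.7, 6.9]
grip_width: 0.063
grasp_force: 44.1
```

```bash
python3 - <<'E'
from h import *
s=bot.state(); print(s["position"],s["ee_rot"],s["time"],s["grip_width"],s["grasp_force"])
go((.6766,-.0932,.200,1.758))
E
```

```text
[ 0.55813455 -0.02067753  0.10920665] [3.13890089e+00 1.11619159e-03 1.76024344e+00] 5.225 0.06297702864122307 44.14218166874004
shift [-93.6 102.9 -90.4] turn [0.2 0.1 0.1] q5~ -0.32
```

Request:
{"api": "carry_out", "payload": {"commands": [[[0, 0, -40, 0, 0, 0, 50], [0, 0, -80, 0, 0, 0, 50], [0, 0, -100, 0, 0, 0, 50], [-31, 34, -100, 0, 0, 0, 50], [-62, 68, -100, 0, 0, 0, 50], [-85, 94, -100, 0, 0, 0, 50], [-94, 103, -100, 0, 0, 0, 50], [-94, 103, -100, 0, 0, 0, 50]]]}}

```text
time: 6.22
position: [0.6759, -0.0937, 0.2068]
ee_rot: [-3.141, -0.001, 1.76]
force: [-1.1, 0.1, -1.7]
grip_width: 0.0626
grasp_force: 45.3
```

Request:
{"api": "carry_out", "payload": {"commands": [[[0, 0, 0, 0, 0, 0, 50], [0, 0, 20, 0, 0, 0, 50], [0, 0, 38, 0, 0, 0, 50], [0, 0, 50, 0, 0, 0, 50], [0, 0, 58, 0, 0, 0, 50], [0, 0, 61, 0, 0, 0, 50], [0, 0, 61, 0, 0, 0, 50]]]}}

```text
time: 7.1
position: [0.6763, -0.0935, 0.1464]
ee_rot: [3.141, 0.0, 1.76]
force: [-0.7, 0.2, -2.6]
grip_width: 0.0628
grasp_force: 45.3
```

```bash
python3 - <<'E'
from h import *
s=bot.state(); print(s["position"],s["ee_rot"],s["time"],s["grip_width"],s["grasp_force"],s["force"])
E
```

```text
[ 0.67626168 -0.09351651  0.14640713] [3.14142455e+00 1.20587371e-04 1.76021182e+00] 7.1 0.06279732081042455 45.30355898892893 [-0.69954756  0.20270532 -2.6367821 ]
```

Request:
{"api": "carry_out", "payload": {"commands": [[[0, 0, 1, 0, 0, 0, 50], [0, 0, 2, 0, 0, 0, 50], [0, 0, 3, 0, 0, 0, 50], [0, 0, 3, 0, 0, 0, 50]]]}}

```text
time: 7.6
position: [0.6765, -0.0937, 0.1453]
ee_rot: [3.14, 0.001, 1.76]
force: [-2.0, -0.5, 6.2]
grip_width: 0.0633
grasp_force: 46.0
```

Request:
{"api": "carry_out", "payload": {"commands": [[[0, 0, 0, 0, 0, 0, 72], [0, 0, 0, 0, 0, 0, 80], [0, 0, 0, 0, 0, 0, 84], [0, 0, 0, 0, 0, 0, 84], [0, 0, -30, 0, 0, 0, 84], [0, 0, -80, 0, 0, 0, 84], [0, 0, -130, 0, 0, 0, 84], [0, 0, -150, 0, 0, 0, 84]]]}}

```text
time: 8.6
position: [0.6773, -0.0937, 0.2976]
ee_rot: [3.136, 0.003, 1.76]
force: [-1.0, -0.3, 0.3]
grip_width: 0.084
grasp_force: 0.0
```

```bash
python3 - <<'E'
from h import *
s=bot.state(); print(s["position"],s["ee_rot"],s["time"])
f=vision.grab_frame("wrist")
for m in vision.mark_of(f,"beaker_centre")[:2]: print(round(m["p"],2),m["position"],atz(f,m["position"],.12))
# dispenser: view TCP offset: place it so dispenser lies at tool x -0.06
go((.4395,.218,.30,1.758+.3),(.4395+.03,.218-.03,.30,1.758+.3))
E
```

```text
[ 0.67725001 -0.09373211  0.29759264] [3.13618297e+00 2.87131074e-03 1.76033611e+00] 8.6
0.87 [257.4, 177.0] [ 0.67768925 -0.09121322  0.12      ]
shift [ 351.  -174.8   -5.1] turn [  0.3   0.2 -17.1] q5~ -0.03
shift [ 315.9 -151.    -4.9] turn [  0.3   0.2 -17.1] q5~ -0.11
```

Request:
{"api": "carry_out", "payload": {"commands": [[[50, -25, -5, 0, 0, 0, 84], [100, -50, -5, 0, 0, 0, 84], [152, -76, -5, 0, 0, 0, 84], [205, -102, 0, 0, 0, 0, 84], [258, -128, 20, 0, 0, 0, 84], [310, -154, 40, 0, 0, 0, 84], [351, -175, 40, 0, 0, 0, 84], [351, -175, 40, 0, 0, 0, 84]]]}}

```text
time: 9.7
position: [0.4352, 0.2203, 0.2518]
ee_rot: [-3.138, -0.001, 1.765]
force: [-0.5, -1.1, -0.6]
grip_width: 0.0842
grasp_force: 0.0
```

```bash
python3 - <<'E'
from h import *
s=bot.state(); print(s["position"],s["ee_rot"],s["time"])
f=vision.grab_frame("wrist"); save(f,"w3")
a=f["color"][60:300,100:400,::-1]; cv2.imwrite("pics/w3c.png",cv2.resize(a,None,fx=2.5,fy=2.5,interpolation=cv2.INTER_CUBIC)); np.save("w3.npy",f,allow_pickle=True)
for n,z in (("dispenser_centre",.0605),("mug_centre",.045)):
  for m in vision.mark_of(f,n)[:2]: print(n,round(m["p"],2),m["position"],atz(f,m["position"],z))
E
```

```text
[0.43515145 0.22026985 0.25180132] [-3.13845216e+00 -5.38041583e-04  1.76470138e+00] 9.7
dispenser_centre 0.63 [260.2, 178.9] [0.43820455 0.21874707 0.0605    ]
mug_centre 0.71 [324.2, 56.4] [0.48328047 0.37094194 0.045     ]
```

View pics/w3c.png

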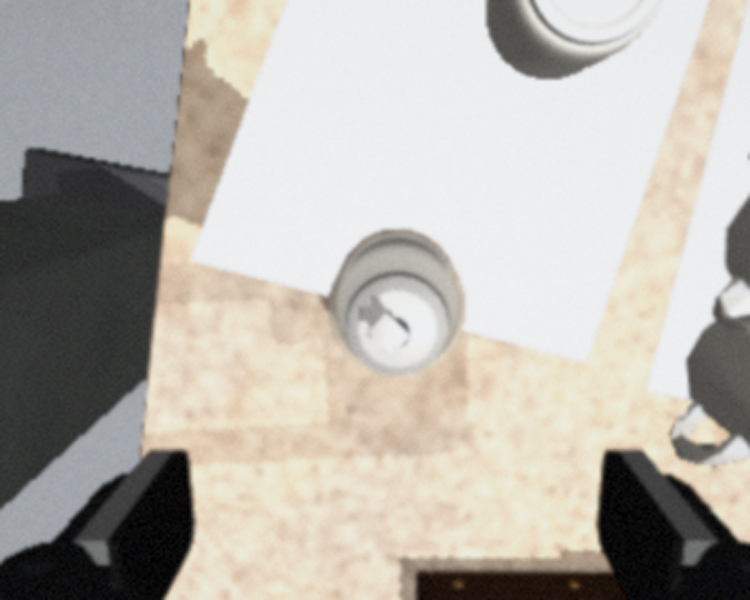

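Collar centre is at crop (398,322), pixel (259,189), with the glass around it.

```bash
python3 - <<'E'
from h import *
f=np.load("w3.npy",allow_pickle=True).item()
print(atz(f,[259.2,188.8],.096))
go((.4375,.2185,.080,1.758))
E
```

```text
[0.43767198 0.21475078 0.096     ]
shift [  0.9  -0.6 172.6] turn [-0.   0.   0.1] q5~ 0.28
```

Request:
{"api": "carry_out", "payload": {"commands": [[[-1, 0, 50, 0, 0, 0, 84], [-1, 0, 100, 0, 0, 0, 84], [-1, 0, 140, 0, 0, 0, 84], [-1, 0, 162, 0, 0, 0, 84], [-1, 0, 172, 0, 0, 0, 84], [-1, 0, 172, 0, 0, 0, 84]]]}}

```text
time: 10.6
position: [0.4388, 0.2166, 0.0809]
ee_rot: [-3.141, 0.0, 1.759]
force: [0.0, 0.2, 0.1]
grip_width: 0.0841
grasp_force: 0.0
```

Request:
{"api": "carry_out", "payload": {"commands": [[[0, 0, 0, 0, 0, 0, 60], [0, 0, 0, 0, 0, 0, 50], [0, 0, 0, 0, 0, 0, 35], [0, 0, 0, 0, 0, 0, 35], [0, 0, 0, 0, 0, 0, 35], [0, 0, 0, 0, 0, 0, 35]]], "force": 50}}

```text
time: 11.35
position: [0.4372, 0.2173, 0.0828]
ee_rot: [-3.14, 0.0, 1.761]
force: [-5.3, -0.9, 12.2]
grip_width: 0.0437
grasp_force: 48.5
```

Request:
{"api": "carry_out", "payload": {"commands": [[[0, 0, -30, 0, 0, 0, 35], [0, 0, -70, 0, 0, 0, 35], [0, 0, -80, 0, 0, 0, 35], [0, 0, -80, 0, 0, 0, 35]]]}}

```text
time: 11.85
position: [0.4383, 0.2174, 0.1613]
ee_rot: [3.141, -0.0, 1.76]
force: [-0.4, -0.3, -4.2]
grip_width: 0.0437
grasp_force: 50.4
```

```bash
python3 - <<'E'
from h import *
s=bot.state(); print(s["position"],s["ee_rot"],s["time"],s["grip_width"],s["grasp_force"],s["force"])
go((.5557,-.0150,.16,1.758))
f=vision.grab_frame("wrist"); save(f,"w4")
E
```

```text
[0.43829128 0.21738336 0.1612787 ] [ 3.14072666e+00 -4.65105894e-05  1.76039972e+00] 11.85 0.043698360014225876 50.41083368472755 [-0.41779077 -0.31517111 -4.20975622]
shift [-250.3   71.5    1.3] turn [ 0.  -0.   0.1] q5~ -0.21
```

View pics/w4.png

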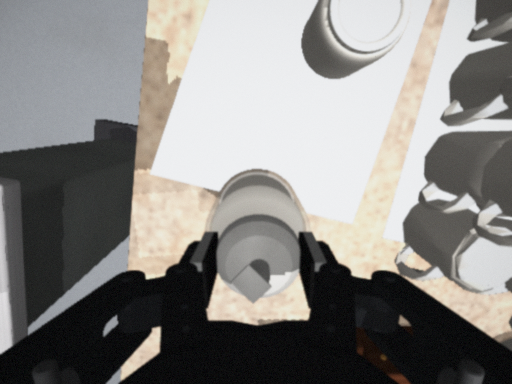

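The dispenser hangs upright between the pads, at (258,255).

Request:
{"api": "carry_out", "payload": {"commands": [[[-45, 13, 0, 0, 0, 0, 35], [-95, 27, 0, 0, 0, 0, 35], [-145, 41, 0, 0, 0, 0, 35], [-195, 56, 0, 0, 0, 0, 35], [-235, 67, 0, 0, 0, 0, 35], [-250, 71.5, 0, 0, 0, 0, 35], [-250, 71.5, 0, 0, 0, 0, 35]]]}}

```text
time: 12.78
position: [0.5549, -0.0152, 0.1595]
ee_rot: [-3.139, -0.001, 1.759]
force: [-0.6, 0.6, -2.6]
grip_width: 0.0432
grasp_force: 49.2
```

```bash
python3 - <<'E'
from h import *
s=bot.state(); print(s["position"],s["ee_rot"],s["time"],s["force"])
go((.5557,-.0150,.16,1.758))
f=vision.grab_frame("wrist"); save(f,"w5")
E
```

```text
[ 0.5549377  -0.01516458  0.1595481 ] [-3.13871796e+00 -1.47188069e-03  1.75854905e+00] 12.775 [-0.57027031  0.60475427 -2.59165102]
shift [ 0.   0.8 -0.5] turn [-0.2 -0.1  0. ] q5~ -0.21
```

View pics/w5.png

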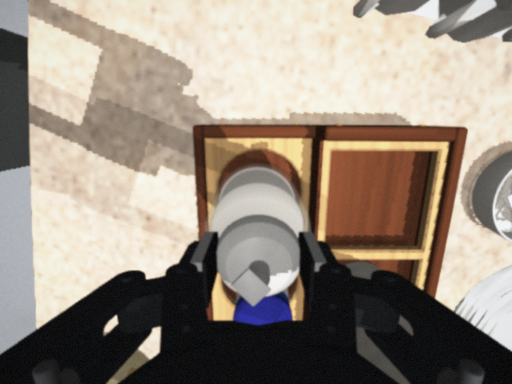

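Aligned over the front-left hole, with the arc centred at column 258. Lowering.

Request:
{"api": "carry_out", "payload": {"commands": [[[0, 1, 15, 0, 0, 0, 35], [0, 1, 30, 0, 0, 0, 35], [0, 1, 38, 0, 0, 0, 35], [0, 1, 46, 0, 0, 0, 35], [0, 1, 54, 0, 0, 0, 35], [0, 1, 54, 0, 0, 0, 35]]]}}

```text
time: 13.58
position: [0.5562, -0.0145, 0.1066]
ee_rot: [-3.14, -0.001, 1.76]
force: [-0.4, -1.0, -4.3]
grip_width: 0.0435
grasp_force: 49.3
```

Request:
{"api": "carry_out", "payload": {"commands": [[[0, 0, 6, 0, 0, 0, 35], [0, 0, 11, 0, 0, 0, 35], [0, 0, 13, 0, 0, 0, 35], [0, 0, 14, 0, 0, 0, 35], [0, 0, 14, 0, 0, 0, 35]]]}}

```text
time: 14.2
position: [0.5565, -0.0143, 0.0941]
ee_rot: [3.141, -0.0, 1.76]
force: [-4.0, 2.2, 3.9]
grip_width: 0.0433
grasp_force: 51.4
```

Request:
{"api": "carry_out", "payload": {"commands": [[[0, 0, 1, 0, 0, 0, 35], [0, 0, 1, 0, 0, 0, 35], [0, 0, 1, 0, 0, 0, 50], [0, 0, 1, 0, 0, 0, 65], [0, 0, 1, 0, 0, 0, 80], [0, 0, 1, 0, 0, 0, 84], [0, 0, 1, 0, 0, 0, 84]]]}}

```text
time: 15.08
position: [0.5567, -0.0146, 0.0922]
ee_rot: [-3.142, -0.0, 1.76]
force: [0.2, -0.2, 0.0]
grip_width: 0.084
grasp_force: 0.0
```

Request:
{"api": "carry_out", "payload": {"commands": [[[0, 0, -40, 0, 0, 0, 84], [0, 0, -90, 0, 0, 0, 84], [0, 0, -140, 0, 0, 0, 84], [0, 0, -200, 0, 0, 0, 84], [0, 0, -220, 0, 0, 0, 84]]]}}

```text
time: 15.7
position: [0.558, -0.0148, 0.317]
ee_rot: [3.135, 0.003, 1.76]
force: [-0.0, 0.5, -1.4]
grip_width: 0.0839
grasp_force: 0.0
```

```bash
python3 - <<'E'
from h import *
s=bot.state(); print(s["position"],s["ee_rot"],s["time"])
f=vision.grab_frame("wrist"); save(f,"w6")
for n,z in (("dispenser_centre",.0705),("beaker_centre",.12),("creamer_centre",.051),("honey_centre",.073)):
  for m in vision.mark_of(f,n)[:2]: print(n,round(m["p"],2),m["position"],atz(f,m["position"],z))
go((.42,-.28,.32,1.758-.6))
E
```

```text
[ 0.5580307  -0.01480497  0.31695937] [3.13485227e+00 2.95479682e-03 1.76032728e+00] 15.7
dispenser_centre 0.68 [259.1, 165.2] [ 0.56087513 -0.00885659  0.0705    ]
creamer_centre 0.75 [256.3, 232.9] [ 0.57769153 -0.11845622  0.051     ]
shift [-235.2 -183.5   -9.1] turn [-0.2 -0.  34.5] q5~ -0.18
```

```bash
python3 - <<'E'
from h import *
go((.437,-.30,.33,1.758))
E
```

```text
shift [-258.1 -170.6  -19.2] turn [-0.1 -0.1  0.1] q5~ -0.79
```

Request:
{"api": "carry_out", "payload": {"commands": [[[-43, -28, -10, 0, 0, 0, 84], [-86, -57, -10, 0, 0, 0, 84], [-129, -85, -10, 0, 0, 0, 84], [-172, -113, -10, 0, 0, 0, 84], [-215, -142, -10, 0, 0, 0, 84], [-258, -170, -10, 0, 0, 0, 84], [-258, -170, -10, 0, 0, 0, 84]]]}}

```text
time: 16.82
position: [0.4362, -0.3026, 0.3197]
ee_rot: [-3.138, -0.003, 1.755]
force: [-0.0, 0.5, 1.1]
grip_width: 0.0841
grasp_force: 0.0
```

```bash
python3 - <<'E'
from h import *
s=bot.state(); print(s["position"],s["ee_rot"],s["time"])
f=vision.grab_frame("wrist"); save(f,"w7"); np.save("w7.npy",f,allow_pickle=True)
a=f["color"][60:300,120:420,::-1]; cv2.imwrite("pics/w7c.png",cv2.resize(a,None,fx=2.5,fy=2.5,interpolation=cv2.INTER_CUBIC))
for n,z in (("honey_centre",.073),("saucer",0),("dish_centre",.0195)):
  for m in vision.mark_of(f,n)[:2]: print(n,round(m["p"],2),m["position"],atz(f,m["position"],z))
E
```

```text
[ 0.43619847 -0.30260096  0.31969177] [-3.13847386e+00 -3.01221665e-03  1.75508578e+00] 16.825
honey_centre 0.8 [257.5, 173.9] [ 0.4365031 -0.3083073  0.073    ]
saucer 0.92 [326.5, 217.2] [ 0.57212572 -0.37526574  0.        ]
dish_centre 0.87 [223.2, 249.3] [ 0.40363147 -0.45988872  0.0195    ]
```

View pics/w7c.png

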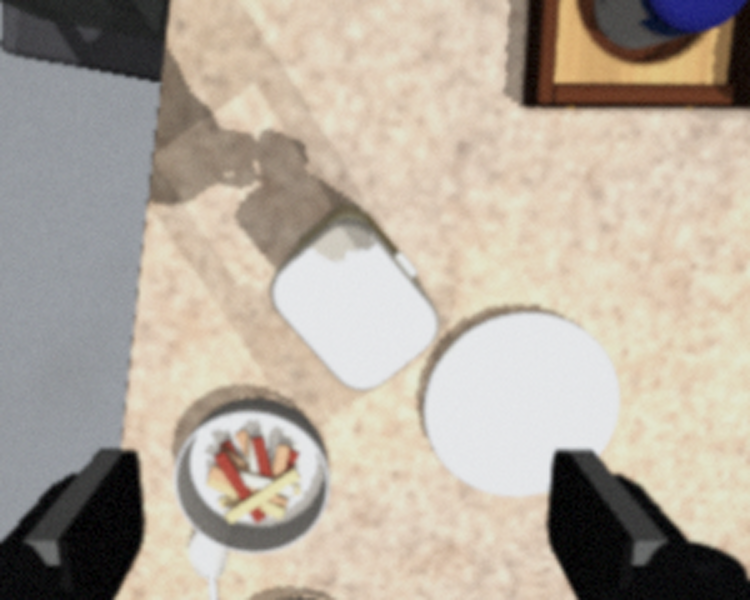

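The lid centre is at about crop (354,302), with its long side running about 50° down-right. The saucer is at (520,402) and the dish at (250,480).

```bash
python3 - <<'E'
from h import *
f=np.load("w7.npy",allow_pickle=True).item()
c=f["color"].astype(int); m=((c.min(2)>190)&(c.max(2)-c.min(2)<22)).astype(np.uint8)
m[:130]=0; 
n,l,st,ce=cv2.connectedComponentsWithStats(cv2.morphologyEx(m,cv2.MORPH_OPEN,np.ones((5,5))))
k=l[180,261]; print(k,st[k],ce[k])
pts=np.argwhere(l==k)[:,::-1]
w=np.array([atz(f,p,.146)[:2] for p in pts])*1000
(cx,cy),(a,b),t=cv2.minAreaRect(w.astype(np.float32)); print(cx,cy,a,b,t)
for a in (2.40,2.45,2.5): go((cx/1000,cy/1000,.111,a))
s=np.argwhere(l==l[221,328])[:,::-1]; print(len(s), atz(f,cv2.minEnclosingCircle(s.astype(np.float32))[0],.012))
E
```

```text
1 [ 230  159   65   57 2533] [261.94315041 184.77733912]
441.39202880859375 -305.4071350097656 55.50349044799805 71.78823852539062 51.04576110839844
shift [ -7.5   1.8 210.3] turn [ -0.   -0.1 -36.6] q5~ -1.43
shift [ -7.5   1.8 210.3] turn [ -0.   -0.1 -39.5] q5~ -1.48
shift [ -7.5   1.8 210.3] turn [  0.   -0.1 -42.3] q5~ -1.53
4307 [ 0.57212028 -0.37660758  0.012     ]
```

Request:
{"api": "carry_out", "payload": {"commands": [[[-6, 3, 30, 0, 0, -10, 84], [-6, 3, 60, 0, 0, -20, 84], [-6, 3, 90, 0, 0, -30, 84], [-6, 3, 120, 0, 0, -40, 84], [-6, 3, 140, 0, 0, -40, 84], [-6, 3, 175, 0, 0, -40, 84], [-6, 3, 205, 0, 0, -40, 84], [-6, 3, 211, 0, 0, -40, 84]]]}}

```text
time: 18.02
position: [0.4418, -0.3028, 0.1094]
ee_rot: [3.141, -0.004, 2.461]
force: [-0.6, 0.3, -0.3]
grip_width: 0.0838
grasp_force: 0.0
```

Request:
{"api": "carry_out", "payload": {"commands": [[[0, 0, 0, 0, 0, 0, 75], [0, 0, 0, 0, 0, 0, 65], [0, 0, 0, 0, 0, 0, 45], [0, 0, 0, 0, 0, 0, 45], [0, 0, 0, 0, 0, 0, 45], [0, 0, 0, 0, 0, 0, 45]]], "force": 60}}

```text
time: 18.77
position: [0.4431, -0.3062, 0.113]
ee_rot: [-3.141, 0.003, 2.458]
force: [-0.3, 1.0, 5.6]
grip_width: 0.0577
grasp_force: 65.7
```

```bash
python3 - <<'E'
from h import *
s=bot.state(); print(s["position"],s["ee_rot"],s["time"],s["grip_width"],s["grasp_force"],s["force"])
go((.6578,.005,.25,1.758))
E
```

```text
[ 0.44310159 -0.30616852  0.11303551] [-3.14131733  0.00329798  2.45813412] 18.775 0.0576662991337724 65.6827461719513 [-0.33071343  1.01271408  5.64545286]
shift [  29.6  376.8 -137.2] turn [ 0.1  0.2 40.1] q5~ -0.18
```

Request:
{"api": "carry_out", "payload": {"commands": [[[0, 0, -30, 0, 0, 0, 45], [0, 0, -80, 0, 0, 0, 45], [0, 0, -135, 0, 0, 0, 45], [0, 0, -185, 0, 0, 0, 45], [2, 30, -210, 0, 0, 5, 45], [6, 75, -210, 0, 0, 10, 45], [10, 125, -210, 0, 0, 15, 45], [14, 175, -210, 0, 0, 20, 45]]]}}

```text
time: 19.77
position: [0.5419, -0.1593, 0.3203]
ee_rot: [-3.14, -0.002, 2.106]
force: [0.7, -0.6, -6.9]
grip_width: 0.057
grasp_force: 68.0
```

```bash
python3 - <<'E'
from h import *
s=bot.state(); print(s["position"],s["ee_rot"],s["time"],s["grip_width"],s["grasp_force"],s["force"])
go((.6578,.005,.32,1.758))
E
```

```text
[ 0.54190429 -0.15925447  0.32032592] [-3.14044236e+00 -1.90391005e-03  2.10562599e+00] 19.775 0.057046390596319635 67.99823999404907 [ 0.67839618 -0.58228346 -6.92802741]
shift [ 82.2 183.4   0.3] turn [-0.1 -0.1 19.9] q5~ -0.18
```

Request:
{"api": "carry_out", "payload": {"commands": [[[19, 43, 0, 0, 0, 5, 45], [38, 85, 0, 0, 0, 10, 45], [57, 127, 0, 0, 0, 15, 45], [74, 165, 0, 0, 0, 20, 45], [82, 183, 0, 0, 0, 20, 45], [82, 183, 0, 0, 0, 20, 45]]]}}

```text
time: 20.52
position: [0.6569, 0.0047, 0.3198]
ee_rot: [-3.139, -0.001, 1.763]
force: [-1.1, -0.6, -6.0]
grip_width: 0.0577
grasp_force: 68.2
```

```bash
python3 - <<'E'
from h import *
s=bot.state(); print(s["position"],s["ee_rot"],s["time"],s["force"])
go((.6578,.005,.32,1.758))
f=vision.grab_frame("wrist"); save(f,"w8")
E
```

```text
[0.6569276  0.00474802 0.31978649] [-3.13900485e+00 -9.20021028e-04  1.76304806e+00] 20.525 [-1.09797757 -0.55099204 -5.95636095]
shift [ 0.1  0.9 -0.2] turn [-0.1 -0.1  0.3] q5~ -0.18
```

View pics/w8.png

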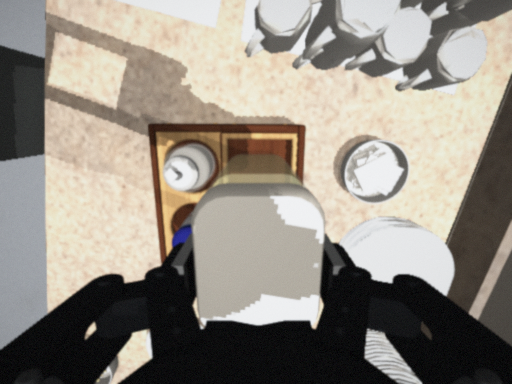

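```bash
python3 - <<'E'
from h import *
f=vision.grab_frame("wrist")
P=np.array([.6578,.005]); tx=np.array([np.cos(1.76),np.sin(1.76)]); ty=np.array([np.sin(1.76),-np.cos(1.76)])
for z,a,b in ((.356,.037,0),(.356,.037,.029),(.356,.037,-.029),(.079,.045,-.045),(.079,.045,.045),(.21,.037,0)):
    print(z,a,b,proj(f,[*(P+a*tx+b*ty),z]).round(1))
im=cv2.resize(f["color"][110:215,140:330,::-1],None,fx=4,fy=4,interpolation=cv2.INTER_CUBIC); cv2.imwrite("pics/w8c.png",im)
E
```

```text
0.356 0.037 0 [[260.7 195.2]]
0.356 0.037 0.029 [[333.4 195.3]]
0.356 0.037 -0.029 [[187.9 195.1]]
0.079 0.045 -0.045 [[225.8 136.3]]
0.079 0.045 0.045 [[292.4 136.4]]
0.21 0.037 0 [[259.4 153.3]]
```

View pics/w8c.png

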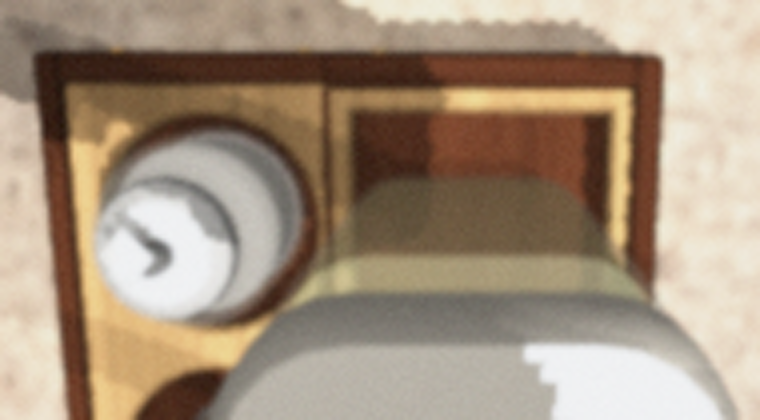

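The hole edge (row 137) and the jar's bottom edge (row 154.5) both match the projections. Lowering.

Request:
{"api": "carry_out", "payload": {"commands": [[[0, 1, 40, 0, 0, 0, 45], [0, 1, 85, 0, 0, 0, 45], [0, 1, 110, 0, 0, 0, 45], [0, 1, 125, 0, 0, 0, 45], [0, 1, 137, 0, 0, 0, 45], [0, 1, 148, 0, 0, 0, 45], [0, 1, 156, 0, 0, 0, 45], [0, 1, 156, 0, 0, 0, 45]]]}}

```text
time: 21.62
position: [0.6577, 0.0038, 0.1648]
ee_rot: [-3.141, -0.0, 1.76]
force: [-0.4, 0.2, -6.5]
grip_width: 0.0575
grasp_force: 68.1
```

Request:
{"api": "carry_out", "payload": {"commands": [[[0, 0, 3, 0, 0, 0, 45], [0, 0, 5, 0, 0, 0, 45], [0, 0, 7, 0, 0, 0, 45], [0, 0, 8, 0, 0, 0, 45], [0, 0, 8, 0, 0, 0, 45]]]}}

```text
time: 22.25
position: [0.6581, 0.0038, 0.1591]
ee_rot: [3.14, 0.001, 1.76]
force: [-3.7, 1.0, 6.1]
grip_width: 0.0575
grasp_force: 69.4
```

Request:
{"api": "carry_out", "payload": {"commands": [[[0, 0, 0, 0, 0, 0, 65], [0, 0, 0, 0, 0, 0, 75], [0, 0, 0, 0, 0, 0, 80], [0, 0, 0, 0, 0, 0, 80], [0, 0, -30, 0, 0, 0, 80], [0, 0, -80, 0, 0, 0, 80], [0, 0, -130, 0, 0, 0, 80], [0, 0, -170, 0, 0, 0, 84]]]}}

```text
time: 23.25
position: [0.6582, 0.0037, 0.3298]
ee_rot: [3.14, 0.001, 1.76]
force: [0.2, 0.2, 0.6]
grip_width: 0.0838
grasp_force: 0.0
```

```bash
python3 - <<'E'
from h import *
s=bot.state(); print(s["position"],s["ee_rot"],s["time"])
f=vision.grab_frame("wrist"); save(f,"w9")
for n,z in (("honey_centre",.119),("dispenser_centre",.0705)):
  for m in vision.mark_of(f,n)[:2]: print(n,round(m["p"],2),m["position"],atz(f,m["position"],z))
go((.488,.372,.28,1.758+.5),(.488,.372,.28,1.758))
E
```

```text
[0.65823731 0.00369895 0.32978494] [3.13953902e+00 7.19402138e-04 1.76023595e+00] 23.25
dispenser_centre 0.96 [185.7, 162.0] [ 0.55485864 -0.00725986  0.0705    ]
shift [394.2 -98.9  49.1] turn [  0.3   0.2 -28.5] q5~ -0.04
shift [394.2 -98.9  49.1] turn [0.3 0.1 0.1] q5~ 0.46
```

Request:
{"api": "carry_out", "payload": {"commands": [[[55, -14, 0, 0, 0, 0, 84], [110, -28, 0, 0, 0, 0, 84], [165, -42, 0, 0, 0, 0, 84], [225, -56, 0, 0, 0, 0, 84], [280, -70, 15, 0, 0, 0, 84], [340, -85, 35, 0, 0, 0, 84], [394, -99, 50, 0, 0, 0, 84], [394, -99, 50, 0, 0, 0, 84]]]}}

```text
time: 24.4
position: [0.4826, 0.375, 0.2738]
ee_rot: [-3.135, 0.0, 1.766]
force: [-0.3, -1.3, 0.1]
grip_width: 0.0837
grasp_force: 0.0
```

```bash
python3 - <<'E'
from h import *
s=bot.state(); print(s["position"],s["ee_rot"],s["time"])
f=vision.grab_frame("wrist"); save(f,"w10"); np.save("w10.npy",f,allow_pickle=True)
a=f["color"][60:300,100:400,::-1]; cv2.imwrite("pics/w10c.png",cv2.resize(a,None,fx=2.5,fy=2.5,interpolation=cv2.INTER_CUBIC))
for m in vision.mark_of(f,"mug_centre")[:2]: print(round(m["p"],2),m["position"],atz(f,m["position"],.045))
E
```

```text
[0.48264378 0.37503648 0.27380179] [-3.13534730e+00  4.41935248e-04  1.76609928e+00] 24.4
```

View pics/w10c.png

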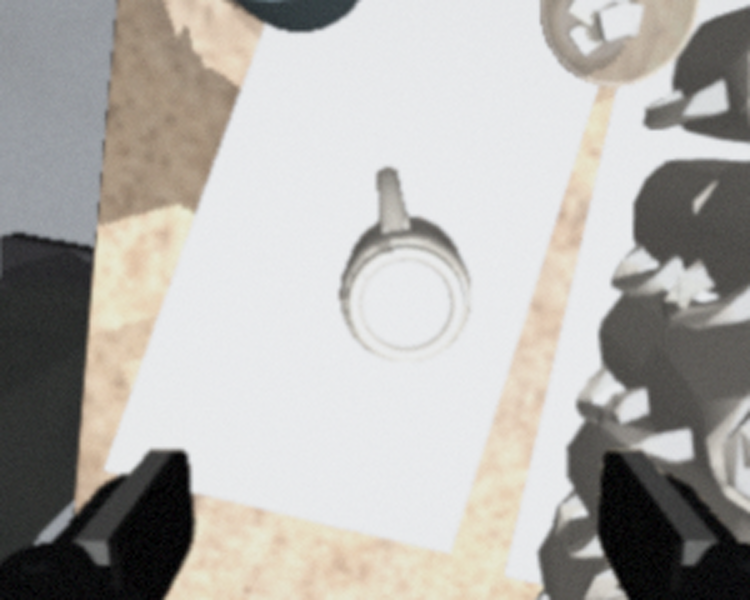

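Base circle is at crop (406,304), pixel (262.4,181.6). The handle points up-image, about 8° left.

```bash
python3 - <<'E'
from h import *
f=np.load("w10.npy",allow_pickle=True).item()
c=atz(f,[262.4,181.6],.09); l,r=atz(f,[100+342/2.5,60+300/2.5],.085),atz(f,[100+470/2.5,60+300/2.5],.085)
print(c,(l+r)/2,np.linalg.norm(l-r))
h=atz(f,[100+388/2.5,60+190/2.5],.06); print(np.degrees(np.arctan2(*(h-c)[1::-1])), np.degrees(1.766), np.linalg.norm((h-c)[:2]))
go((c[0],c[1],.052,1.88))
E
```

```text
[0.48811805 0.37202133 0.09      ] [0.48797608 0.3729166  0.085     ] 0.06224711962010423
110.93186383255734 101.18434662010338 0.05272901674778825
shift [ -0.3   2.9 223.7] turn [-0.1  0.1 -6.8] q5~ 0.34
```

Request:
{"api": "carry_out", "payload": {"commands": [[[0, 3, 40, 0, 0, -4, 85], [0, 3, 90, 0, 0, -9, 85], [0, 3, 130, 0, 0, -9, 85], [0, 3, 160, 0, 0, -9, 85], [0, 3, 190, 0, 0, -9, 85], [0, 3, 212, 0, 0, -9, 85], [0, 3, 223, 0, 0, -9, 85], [0, 3, 223, 0, 0, -9, 85]]]}}

```text
time: 25.5
position: [0.4898, 0.3715, 0.0538]
ee_rot: [-3.14, 0.0, 1.916]
force: [-0.6, -1.1, 0.4]
grip_width: 0.0849
grasp_force: 0.0
```

Request:
{"api": "carry_out", "payload": {"commands": [[[0, 0, 0, 0, 0, 0, 75], [0, 0, 0, 0, 0, 0, 68], [0, 0, 0, 0, 0, 0, 55], [0, 0, 0, 0, 0, 0, 55], [0, 0, 0, 0, 0, 0, 55]]], "force": 45}}

```text
time: 26.12
position: [0.4897, 0.3728, 0.0559]
ee_rot: [3.14, 0.0, 1.918]
force: [-2.8, -1.5, 7.0]
grip_width: 0.0646
grasp_force: 49.5
```

```bash
python3 - <<'E'
from h import *
s=bot.state(); print(s["position"],s["ee_rot"],s["time"],s["grip_width"],s["grasp_force"],s["force"])
go((.46,.25,.33,1.9),(.53,-.36,.33,1.4))
E
```

```text
[0.48972432 0.37278425 0.05590975] [3.14017817e+00 7.79905802e-05 1.91770496e+00] 26.125 0.06462647956187513 49.46522496044054 [-2.75867   -1.5362941  7.0377309]
shift [-105.4  -69.3 -274.2] turn [0.1 0.  1. ] q5~ 0.17
shift [-702.8 -210.9 -274.3] turn [ 0.1 -0.  29.7] q5~ -0.43
```

Request:
{"api": "carry_out", "payload": {"commands": [[[0, 0, -40, 0, 0, 0, 55], [0, 0, -95, 0, 0, 0, 55], [0, 0, -150, 0, 0, 0, 55], [0, 0, -205, 0, 0, 0, 55], [-30, -7, -250, 0, 0, 0, 55], [-80, -20, -260, 0, 0, 0, 55], [-135, -33, -260, 0, 0, 0, 55], [-190, -46, -260, 0, 0, 0, 55]]]}}

```text
time: 27.12
position: [0.5106, 0.1769, 0.3147]
ee_rot: [3.14, 0.0, 1.918]
force: [1.4, 0.8, -2.8]
grip_width: 0.0644
grasp_force: 52.8
```

Request:
{"api": "carry_out", "payload": {"commands": [[[-55, -13, 0, 0, 0, 0, 55], [-110, -26, 0, 0, 0, 0, 55], [-165, -40, 0, 0, 0, 0, 55], [-220, -53, 0, 0, 0, 0, 55], [-275, -66, 0, 0, 0, 0, 55], [-330, -80, 0, 0, 0, 0, 55], [-385, -93, 0, 0, 0, 0, 55], [-435, -105, 0, 0, 0, 0, 55]]]}}

```text
time: 28.12
position: [0.5596, -0.2685, 0.3143]
ee_rot: [3.141, 0.0, 1.917]
force: [0.2, 0.5, -3.1]
grip_width: 0.0647
grasp_force: 52.8
```

```bash
python3 - <<'E'
from h import *
s=bot.state(); print(s["position"],s["ee_rot"],s["time"],s["grip_width"],s["force"])
go((.572,-.3765,.20,1.918))
E
```

```text
[ 0.55961227 -0.26846173  0.31425614] [3.14143291e+00 2.52543926e-04 1.91700094e+00] 28.125 0.06470806782427527 [ 0.20217596  0.53107988 -3.11114454]
shift [-105.8  -25.   114.3] turn [ 0.   0.  -0.1] q5~ -0.93
```

Request:
{"api": "carry_out", "payload": {"commands": [[[-45, -11, 20, 0, 0, 0, 55], [-90, -21, 60, 0, 0, 0, 55], [-106, -25, 100, 0, 0, 0, 55], [-106, -25, 124, 0, 0, 0, 55], [-106, -25, 124, 0, 0, 0, 55]]]}}

```text
time: 28.75
position: [0.5709, -0.3737, 0.1872]
ee_rot: [-3.139, -0.005, 1.917]
force: [-0.2, -0.3, -2.4]
grip_width: 0.0645
grasp_force: 52.7
```

```bash
python3 - <<'E'
from h import *
s=bot.state(); print(s["position"],s["ee_rot"],s["time"],s["force"])
f=vision.grab_frame("wrist"); save(f,"w11")
# ideal: saucer rim circle & mug base circle outlines for overlay
a=np.linspace(0,2*np.pi,60)
im=f["color"][...,::-1].copy()
for c,rad,z,col in (((.572,-.3765),.0675,.015,(0,0,255)),(s["position"][:2],.0345,s["position"][2]-.054,(0,200,0)),(s["position"][:2],.031,s["position"][2]-.054+.09,(0,200,0))):
    q=proj(f,np.c_[c[0]+rad*np.cos(a),c[1]+rad*np.sin(a),0*a+z]); cv2.polylines(im,[np.int32(q)],True,col,1)
cv2.imwrite("pics/w11c.png",cv2.resize(im,None,fx=1.55,fy=1.55,interpolation=cv2.INTER_CUBIC))
for t in ("scene","top"):
    g=vision.grab_frame(t)
    for m in vision.mark_of(g,"saucer")[:1]+[]: print(t,m["p"],atz(g,m["position"],0))
    for m in vision.mark_of(g,"mug_centre")[:2]: print(t,m["p"],atz(g,m["position"],s["position"][2]-.009))
E
```

```text
[ 0.57088134 -0.37374283  0.18720531] [-3.13880932 -0.00546697  1.91698012] 28.75 [-0.20990995 -0.2978439  -2.35134202]
scene 0.97 [ 0.57347628 -0.38962867  0.        ]
scene 0.61 [ 0.57352931 -0.37209047  0.17820531]
```

View pics/w11c.png

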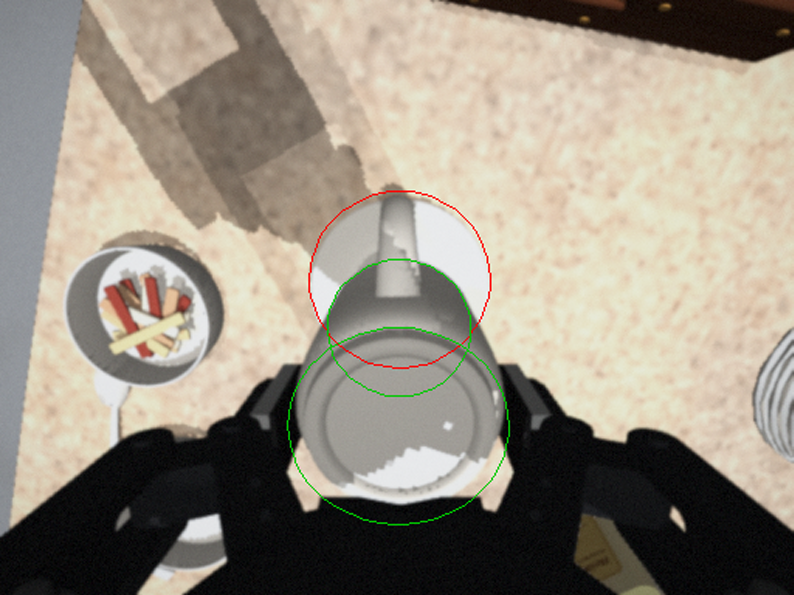

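The mug overlay agrees with the TCP. The saucer edge sits a few mm below the red circle at the top (row ~198 against 190), so I'll refine the saucer's position.

```bash
python3 - <<'E'
from h import *
from scipy.optimize import least_squares
for src in ("now","w7"):
    if src=="w7":
        f=np.load("w7.npy",allow_pickle=True).item(); c=f["color"].astype(int)
        m=((c.min(2)>150)&(c.max(2)-c.min(2)<25)).astype(np.uint8); n,l=cv2.connectedComponents(cv2.morphologyEx(m,cv2.MORPH_OPEN,np.ones((5,5)))); M=(l==l[221,328])
    else:
        f=vision.grab_frame("wrist"); s=vision.silhouettes(f,"saucer"); print([(a["p"],a["position"]) for a in s]); 
        if not s: continue
        M=s[0]["mask"]
    ct=max(cv2.findContours(M.astype(np.uint8),0,cv2.CHAIN_APPROX_NONE)[0],key=len)[:,0]
    w=np.array([atz(f,p,.013)[:2] for p in ct])
    for R0 in (.0675,):
        o=least_squares(lambda q:np.hypot(w[:,0]-q[0],w[:,1]-q[1])-R0,[.572,-.377],loss="cauchy",f_scale=.001); print(src,o.x,M.sum(),np.mean(abs(o.fun)<.002),len(ct))
        o=least_squares(lambda q:np.hypot(w[:,0]-q[0],w[:,1]-q[1])-q[2],[.572,-.377,.0675],loss="cauchy",f_scale=.001); print(o.x)
go((.572,-.378,.1872,1.918))
E
```

```text
[(0.93, [240.6, 159.0])]
now [ 0.57371635 -0.38131768] 3865 0.532967032967033 182
[ 0.57247535 -0.38118181  0.06639242]
w7 [ 0.57349943 -0.38060821] 4418 0.8398268398268398 231
[ 0.57343447 -0.38058733  0.06728291]
shift [-2.9 -1.7  4.2] turn [ 0.   0.1 -0. ] q5~ -0.93
```

Request:
{"api": "carry_out", "payload": {"commands": [[[-6, -1, 30, 0, 0, 0, 55], [-6, -1, 65, 0, 0, 0, 55], [-6, -1, 90, 0, 0, 0, 55], [-6, -1, 110, 0, 0, 0, 55], [-6, -1, 121, 0, 0, 0, 55], [-6, -1, 126, 0, 0, 0, 55], [-6, -1, 126, 0, 0, 0, 55], [-6, -1, 126, 0, 0, 0, 55]]]}}

```text
time: 30.2
position: [0.5738, -0.3812, 0.0654]
ee_rot: [3.141, 0.002, 1.917]
force: [0.3, 0.4, -2.7]
grip_width: 0.0646
grasp_force: 52.7
```

```bash
python3 - <<'E'
from h import *
s=bot.state(); print(s["position"],s["ee_rot"],s["force"])
E
```

```text
[ 0.5738486  -0.38115218  0.0654032 ] [3.14078351e+00 1.64504840e-03 1.91739040e+00] [ 0.25741831  0.3823098  -2.70233846]
```

Request:
{"api": "carry_out", "payload": {"commands": [[[0, 0, 1, 0, 0, 0, 55], [0, 0, 2, 0, 0, 0, 55], [0, 0, 3, 0, 0, 0, 55], [0, 0, 3, 0, 0, 0, 55]]]}}

```text
time: 30.7
position: [0.5736, -0.3811, 0.0625]
ee_rot: [3.141, 0.001, 1.917]
force: [-2.4, 0.4, 4.6]
grip_width: 0.0643
grasp_force: 53.6
```

Contact. Release, retreat and check.

Request:
{"api": "carry_out", "payload": {"commands": [[[0, 0, 0, 0, 0, 0, 72], [0, 0, 0, 0, 0, 0, 80], [0, 0, 0, 0, 0, 0, 85], [0, 0, 0, 0, 0, 0, 85], [0, 0, -25, 0, 0, 0, 85], [0, 0, -70, 0, 0, 0, 85], [0, 0, -130, 0, 0, 0, 85], [0, 0, -190, 0, 0, 0, 85]]]}}

```text
time: 31.7
position: [0.5731, -0.3805, 0.2529]
ee_rot: [-3.141, -0.0, 1.917]
force: [0.0, -0.9, 0.3]
grip_width: 0.0851
grasp_force: 0.0
```

Request:
{"api": "carry_out", "payload": {"commands": [[[20, -40, -30, 0, 0, 0, 85], [40, -90, -60, 0, 0, 0, 85], [60, -140, -60, 0, 0, 0, 85], [80, -180, -60, 0, 0, 0, 85], [80, -180, -60, 0, 0, 0, 85]]]}}

```text
time: 32.33
position: [0.3745, -0.3663, 0.3121]
ee_rot: [-3.141, 0.001, 1.915]
force: [-0.4, -0.3, -0.1]
grip_width: 0.0845
grasp_force: 0.0
```

```bash
python3 - <<'E'
from h import *
print(bot.state()["position"])
f=vision.grab_frame("top"); g=vision.grab_frame("scene")
for t in (f,g):
  for n,z in dict(saucer=0,mug_centre=.051,beaker_centre=.12,dispenser_centre=.0705,honey_centre=.119,creamer_centre=.051,dish_centre=.0195).items():
    for m in vision.mark_of(t,n)[:1]: print(n,round(m["p"],2),np.round(atz(t,m["position"],z),3))
a=cv2.resize(f["color"][120:250,240:440,::-1],(600,390),interpolation=cv2.INTER_CUBIC)
b=cv2.resize(g["color"][130:290,230:410,::-1],(439,390),interpolation=cv2.INTER_CUBIC)
cv2.imwrite("pics/fin.png",cv2.resize(np.hstack([a,b]),(800,300)))
E
```

```text
[ 0.37453819 -0.36625481  0.31208935]
saucer 0.92 [ 0.579 -0.39   0.   ]
mug_centre 0.55 [ 0.586 -0.385  0.051]
beaker_centre 0.82 [ 0.676 -0.092  0.12 ]
dispenser_centre 0.94 [ 0.557 -0.009  0.07 ]
honey_centre 0.6 [0.652 0.014 0.119]
creamer_centre 0.85 [ 0.571 -0.117  0.051]
dish_centre 0.53 [ 0.417 -0.467  0.02 ]
saucer 0.6 [ 0.577 -0.382  0.   ]
mug_centre 0.73 [ 0.575 -0.376  0.051]
beaker_centre 0.75 [ 0.69  -0.085  0.12 ]
dispenser_centre 0.79 [ 0.542 -0.015  0.07 ]
honey_centre 0.84 [0.665 0.012 0.119]
creamer_centre 0.79 [ 0.588 -0.118  0.051]
dish_centre 0.94 [ 0.401 -0.46   0.02 ]
```

View pics/fin.png

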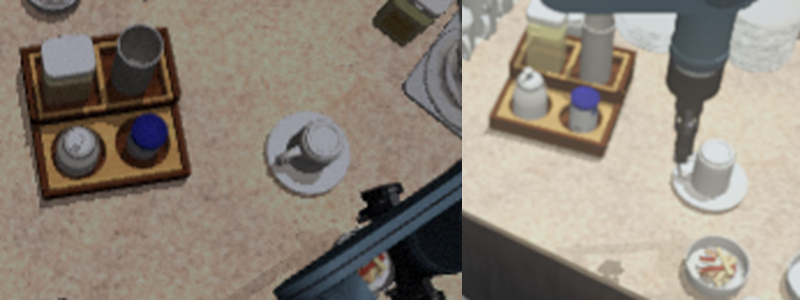

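```bash
python3 - <<'E'
from h import *
f=vision.grab_frame("top")
print(atz(f,[379.4,179.7],.096),atz(f,[373.3,185.8],.013))
E
```

```text
[ 0.57472494 -0.37838655  0.096     ] [ 0.5724743  -0.38172975  0.013     ]
```

The mug is within about 4 mm of the saucer's middle, which is within the measuring error. All the other things are in place, so I'm handing the job in.

```bash
python3 -c "
from station import ticket
print(ticket.job_done())"
```

```text
the job is handed in; nothing more can be done
None
```

The job is done and handed in at about 32 s: the beaker, dispenser and honey jar stand in their holes, the mug stands upside down within about 4 mm of the saucer's middle, and nothing tipped.

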